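# Clear the carving vise and clamp the stone

## Task

With the scraper block, wipe the three loose stone chips off the vise's steel plate into its chip trough (do not push them with the fingers), then stand the scraper upright back on the bench, clear of the vise. After that clamp the stone: turn the black torque knob clockwise until it clicks past its detent, and leave it there. Leave the other things on the bench where they are.

Things in the scene. Friction and masses are not known exactly. Their poses are not given: they have to be found in the camera images.
- vise: Fixed carving vise. Origin on the bench; sizes in mm in its own frame, z over the bench. Steel plate: flat, x -90 to 90, y -160 to 80, top z 50. Sunken trough beyond its -y edge. At its +y end a clamped pale stone (x -100 to -10, y 90 to 190, top z 120), a sliding jaw beside it (top z 79) and the clamp housing (x 35 to 145, y 90 to 200, top z 80) that carries the knob.
- plate (a point): Centre of the top of the steel plate (180 mm in x, 240 mm in y), axes as the vise. The trough is towards -y.
- trough (a point): Middle of the trough's floor, axes as the vise. Aluminium tray, inside 202 mm in x and 131 mm in y, floor 5 mm and rim 45 mm above the bench; its +y side is the side of the plate, whose edge lies 67.5 mm in +y from this point.
- knob_grip (a point): On the knob's upright axis, at the height to grip, 112 mm above the bench. The knob is a black hub, 56 mm across, with an upright bar across it: 84 mm long (this point's x), 18 mm thick (its y), from 94 to 128 mm above the bench. Turns with the knob.
- knob (a joint): Angle of the torque knob, rad, growing clockwise seen from above. Starts between 0.1 and 0.32, slack; the resistance then rises to about 0.25 N m; the ridge of the detent lies at 1.0, and past 1.1 the knob snaps by itself to its seat and stop at 1.4. Let go before the ridge, it springs back.
- scraper: Scraper block, a wooden inverted T standing on the bench: foot 42 mm thick (its x), 160 mm long (its y), 28 mm high with a steel sole; on it an upright handle 28 mm thick (x), 100 mm long (y), from 28 to 83 mm high. Origin: centre of its underside. 0.35 kg.
- scraper_grip (a point): Middle of the scraper's handle, 60 mm above its sole; pinch across its x.
- chip1: Loose flat stone flake, about 62 x 40 x 18 mm, in any yaw, on the plate. Origin: centre of its underside.
- chip1_mid (a point): Middle of chip1, at half its thickness.
- chip2: Loose flat stone flake, about 60 x 44 x 16 mm, in any yaw, on the plate. Origin: centre of its underside.
- chip2_mid (a point): Middle of chip2, at half its thickness.
- chip3: Loose flat stone flake, about 66 x 36 x 20 mm, in any yaw, on the plate. Origin: centre of its underside.
- chip3_mid (a point): Middle of chip3, at half its thickness.
- brick: Abrasive rubbing brick, plain grey-green block 50 x 120 x 36 mm, no handle. Origin: centre of its underside. Bystander.
- carving: Finished stone figure on a 70 mm square foot, 125 mm tall, standing. Origin: centre of its underside. Bystander.
- mallet: Wooden hammer, 260 mm long, lying. Origin: under its middle. Bystander.
- rasp: Flat steel rasp with a round grey grip, 260 mm long, lying along its own x. Origin: under its middle. Bystander.
- chisel: Slim steel point with a wooden grip, 200 mm long, lying along its own x. Origin: under its middle. Bystander.
- wax: Glass jar with metal cap, 72 mm across, 80 mm tall. Origin: centre of its underside. Bystander.
There are look-alikes about, which are no part of the job. Leave any blue or pink look-alike of the chip1 alone.

How it is judged (in metres and radians):
On the way, in this order (a step that is already met when the one before it is completed fails the run):
1. all three chips have been wiped into the trough (x of chip1_mid in the frame of trough between -0.103 and 0.103 m and y of chip1_mid in the frame of trough between -0.066 and 0.066 m and z of each of chip1_mid, chip2_mid, chip3_mid in the frame of trough below 0.042 m and x of chip2_mid in the frame of trough between -0.103 and 0.103 m and y of chip2_mid in the frame of trough between -0.066 and 0.066 m and x of chip3_mid in the frame of trough between -0.103 and 0.103 m and y of chip3_mid in the frame of trough between -0.066 and 0.066 m), for 0.2 s.
2. the scraper stands upright on the bench, let go, clear of the vise (height (world z) of scraper below 0.01 m and angle between scraper's own z axis and vertical below 0.15 rad and contact force between scraper and vise below 0.2 N and linear speed of scraper below 0.02 m/s and contact force between the fingers and scraper below 0.2 N), for 0.2 s.
3. the knob has clicked past its detent (value of joint knob above 1.25 rad), for 0.2 s.
At the end, for the whole second after the job is handed in: All three chips lie at rest in the trough, middles below the plate top; the scraper stands at rest on the bench (sole within 10 mm of it, within 0.15 rad of upright), not touching the vise nor in the trough; the knob is past its detent (above 1.25 rad) and stays there (all of step 1 and height (world z) of scraper below 0.01 m and angle between scraper's own z axis and vertical below 0.15 rad and contact force between scraper and vise below 0.2 N and linear speed of each of scraper, chip1, chip2, chip3 below 0.02 m/s and value of joint knob above 1.25 rad and velocity of joint knob below 0.1 rad/s).
It fails at once if a chip is pushed with the fingers (more than 1 N) (contact force between the fingers and chip1 above 1 N or contact force between the fingers and chip2 above 1 N or contact force between the fingers and chip3 above 1 N).
It fails at once if one of the bystanders is moved by more than 30 mm (distance of any of brick, carving, mallet, rasp, chisel, wax from where it was at the start of the episode above 0.03 m).
It also fails if it takes over 64 s, if anything falls off the work surface, if the arm or the gripper's body presses on something with over 40 N, if the wrist force passes 120 N, or if a joint passes its speed limit or range.

## Robot

A 6-joint arm with a two-finger parallel gripper is mounted at the origin on the work surface. World frame = base frame: x ahead of the robot, y to its left, z up, the work surface at z = 0. Lengths are in m, angles in degrees, forces in N, time in s.
With the tool pointing down it reaches from about 0.4 to 0.825 m from the base axis. Payload 7 kg.
Tool frame: the origin (TCP) lies at the centre of the arm's flange, where the gripper is bolted on; the fingertips stand 178 mm ahead of it and the grasp point (between the pads) lies 159 mm ahead of it; z points along the fingers, y is the line along which they close (so a half turn about z gives the same grasp; the last joint's range is limited). The gripper opens to 88 mm and grips with 3 to 60 N. Pads are 19 mm wide; open, the fingers measure 130 mm over their backs; the gripper's body (78 mm by 193 mm) begins 47 mm behind the grasp point.
Start: joints at [91.908, 20.546, 0.682, 0, -70.136, -16.507], TCP at [0.17, 0.653, 0.405] pointing down, gripper open.
Joint ranges: [-176.03, 176.03], [-82.01, 121.73], [-58.28, 71.71], [-173.87, 95.51], [-174.79, -0.11], [-173.66, 173.66]. Speed limits (degrees/s): [136.94, 136.94, 172.46, 180, 180, 180].

## Interface

Orientations are given as [roll, pitch, yaw] about the fixed x, y, z axes, in that order (R = Rz(yaw) Ry(pitch) Rx(roll)).
In Python, from plant import telemetry, snapshot, workorder, nets gives the robot as it stands.
- The arm moves only by the shell command python3 -m creep 'ROWS'. ROWS is JSON, a list that holds one entry, the list of rows, each a list of 5 numbers: the shift along the tool's x, y, z normalised to -1 to 1, where 1 is 0.2 m, then the turn about the tool's z normalised to -1 to 1, where 1 is pi/2 rad, then the opening, from 0 (shut) to 1 (fully open). In form: [[[x, y, z, spin, hand], ...]]. A call has 1 to 8 rows; each row shifts and turns the commanded pose from where the row before left it, along the tool's axes as they then stand; what a row does not reach is not made up. A row lasts 1/12 s, in which the tool goes at most 41.7 mm and 7.16 degrees, less where a joint would pass 70% of its speed; a pose out of reach is approached as far as the arm can. A call with a number of a shift or a turn outside -1 to 1 is refused whole. A call with a gripper value outside its range is refused whole. The fingers move at their own pace and stop on an object; the grip force is fixed at half the most. Time passes only in rows, so rows that do not move let the fingers close. It gives the time, the measured TCP pose, the force, the opening and the grip force at its end, in the units of the state.
- telemetry.get_obs(): the state, without advancing time (a new reading comes with each control period).
- snapshot(name): name is "side" or "top" or "wrist"; returns a dict with "frame" (384x512x3 uint8, red, green, blue), "fx", "fy", "cx", "cy" (pixels), "k1" (the pictures are not rectified: a ray, as slopes to the right and down, at radius r is drawn at 1 + k1 r^2 times it, then the intrinsics apply), "rvec" (rotation vector, rad) and "tvec" (3), from world to camera coordinates, as OpenCV has them; the wrist camera has in their place "mount" (4x4, takes a point from camera to tool coordinates, whose origin is the TCP and whose axes are the flange's). Camera axes: x right, y down, z forward; pixel columns grow to the right and rows downward; lengths in m; the calibration is good to about 2 mm. A picture is of the moment at which its call begins: read the wrist's pose just before it. There is no depth.
- workorder.close_job(): hands the job in; it is judged then, once.
Trained networks look in a picture, given as the dict that the camera call returned (one of the last four; its "shot" number tells which), for a name from the list of things; names that differ only in an ending like _2 or _b are one class to them, and where a whole thing is asked for, a point or a joint stands for the part that bears it (a point fixed in the world has none). Each returns a list of dicts, best first, with "confidence" (0 to 1); they miss things now and then, are a little off and sometimes report something else, mostly with a low value. They report only what shows in the picture. A call takes as long as a camera call. They do not tell look-alikes from the thing itself.
- nets.find_in(picture, query): "uv" ([column, row] in pixels, amid what is visible of it).
- nets.masks_of(picture, query): "region" (384x512 bool, what is visible of it) and "uv" ([column, row] in pixels, amid what is visible of it).
- nets.landmark_of(picture, query): "uv" ([column, row] in pixels: a listed point, or the origin of a listed thing).
The state is a dict: "clock": time; "joint_pos": joint angles; "qvel": joint speeds; "tau": joint torques, N m; "tool_pos": TCP position; "orientation": TCP orientation; "force": force on the tool from outside, world axes, zero at the start; "moment": the same for the moment, N m; "opening": finger opening in m; "gripper_force": force on a finger pad.
Only numpy, scipy, OpenCV 4.12 (cv2) and the standard library are available. Lean on these libraries where they do the work, as an engineer would, in place of code of your own. Each camera call takes 0.05 s, during which the arm holds its last target. There are 200 camera calls.

## Working session

There is one attempt and no reset: what is moved stays moved. The work goes in short steps, Python scripts to look and compute and a shell command to move; the robot and the scene stay as the last step left them, time stands still between calls to the robot, and variables do not carry over. Pictures are saved under pics/ and viewed, at most 10 in all, crops included, and the job is handed in when it is done.

```bash
mkdir -p pics; cat > h.py <<'E'
import numpy as np, cv2
from scipy.spatial.transform import Rotation as R
from plant import telemetry, snapshot, workorder, nets
def tool():
    o=telemetry.get_obs(); T=np.eye(4)
    T[:3,:3]=R.from_euler('xyz',o['orientation'],degrees=True).as_matrix(); T[:3,3]=o['tool_pos']; return T
def shot(name):
    T=tool(); p=snapshot(name)
    if name=='wrist': C=T@np.array(p['mount'])
    else:
        C=np.eye(4); M=cv2.Rodrigues(np.array(p['rvec'],float))[0]
        C[:3,:3]=M.T; C[:3,3]=-M.T@np.array(p['tvec'],float).ravel()
    p['C']=C; return p
def ray(p,uv):
    d=np.array([(uv[0]-p['cx'])/p['fx'],(uv[1]-p['cy'])/p['fy']]); s=d.copy()
    for _ in range(20): s=d/(1+p['k1']*(s@s))
    v=p['C'][:3,:3]@np.array([s[0],s[1],1]); return p['C'][:3,3],v/np.linalg.norm(v)
def at(p,uv,z):
    o,v=ray(p,uv); return o+v*(z-o[2])/v[2]
def tri(rs):
    A=0;b=0
    for o,v in rs:
        P=np.eye(3)-np.outer(v,v); A=A+P; b=b+P@o
    x=np.linalg.solve(A,b); return x,[np.linalg.norm((np.eye(3)-np.outer(v,v))@(x-o)) for o,v in rs]
def proj(p,X):
    c=np.linalg.inv(p['C'])@np.append(X,1); s=c[:2]/c[2]; s=s*(1+p['k1']*(s@s))
    return [p['fx']*s[0]+p['cx'],p['fy']*s[1]+p['cy']]
def save(p,n): cv2.imwrite('pics/'+n,p['frame'][:,:,::-1])
E
cat > a.py <<'E'
from h import *
np.set_printoptions(precision=3,suppress=True)
o=telemetry.get_obs(); print(o)
ps={n:shot(n) for n in ('top','side','wrist')}
fs=[]
for n,p in ps.items():
    save(p,n+'0.png'); print(n,p['C'][:3,3])
for q in 'plate trough knob_grip scraper scraper_grip chip1_mid chip2_mid chip3_mid vise brick carving mallet rasp chisel wax'.split():
    L={n:nets.landmark_of(p,q)[:4] for n,p in ps.items()}
    for n in L: print(q,n,[(np.round(d['uv']).tolist(),round(d['confidence'],2)) for d in L[n]])
    if L['top'] and L['side']:
        x,r=tri([ray(ps[n],L[n][0]['uv']) for n in ('top','side')]); print('   tri',x,np.array(r))
E
python3 a.py; python3 -c "
import cv2,numpy as np
cv2.imwrite('pics/c0.png',np.vstack([np.hstack([cv2.imread('pics/top0.png'),cv2.imread('pics/side0.png')])])[:, :])"
```

```text
{'clock': 0.0, 'joint_pos': array([ 91.907,  20.59 ,   0.634,  -0.024, -70.136, -16.506]), 'qvel': array([-0.015, -0.012, -0.001,  0.034,  0.009, -0.063]), 'tau': array([  0.   , -58.271,  29.305,   6.997,   0.007,  -0.   ]), 'tool_pos': array([0.17 , 0.653, 0.404]), 'orientation': array([179.906,  -0.005, -14.607]), 'force': array([ 0.121, -0.535, -0.289]), 'moment': array([-0.048, -0.013,  0.005]), 'gripper_force': 0.0, 'opening': 0.08764303847056}
top [ 0.361 -0.106  1.449]
side [ 0.336 -0.852  0.801]
wrist [0.251 0.632 0.384]
plate top [([268.0, 198.0], 0.7), ([378.0, 188.0], 0.54)]
plate side [([260.0, 214.0], 0.65)]
plate wrist []
   tri [ 0.518 -0.106  0.047] [0.001 0.001]
trough top [([318.0, 201.0], 0.83)]
trough side [([268.0, 277.0], 0.69)]
trough wrist []
   tri [ 0.498 -0.292 -0.001] [0.01 0.01]
knob_grip top [([217.0, 164.0], 0.5), ([260.0, 130.0], 0.44)]
knob_grip side [([280.0, 160.0], 0.78)]
knob_grip wrist [([490.0, 6.0], 0.29)]
   tri [0.636 0.076 0.093] [0.003 0.003]
scraper top [([169.0, 176.0], 0.74)]
scraper side [([247.0, 213.0], 0.56), ([258.0, 152.0], 0.55),
[... 1199 characters left out ...]
 0.86)]
carving wrist []
   tri [ 0.546 -0.179  0.291] [0.054 0.054]
mallet top [([150.0, 262.0], 0.86)]
mallet side [([171.0, 157.0], 0.71), ([256.0, 149.0], 0.7)]
mallet wrist [([487.0, 6.0], 0.68)]
   tri [ 0.284  0.343 -0.011] [0.003 0.003]
rasp top [([377.0, 189.0], 0.93)]
rasp side [([318.0, 350.0], 0.76), ([246.0, 210.0], 0.44)]
rasp wrist []
   tri [ 0.549 -0.519 -0.002] [0.004 0.004]
chisel top [([368.0, 256.0], 0.64), ([259.0, 131.0], 0.24)]
chisel side [([208.0, 361.0], 0.86), ([250.0, 211.0], 0.31)]
chisel wrist []
   tri [ 0.3   -0.476 -0.006] [0.001 0.001]
wax top [([260.0, 131.0], 0.55)]
wax side [([340.0, 204.0], 0.77)]
wax wrist []
   tri [ 0.789 -0.079 -0.003] [0.001 0.001]
```

View pics/top0.png

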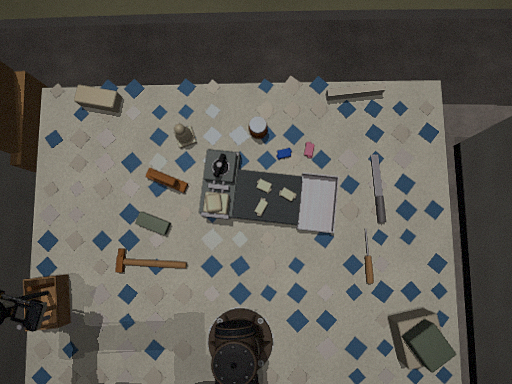

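View pics/side0.png

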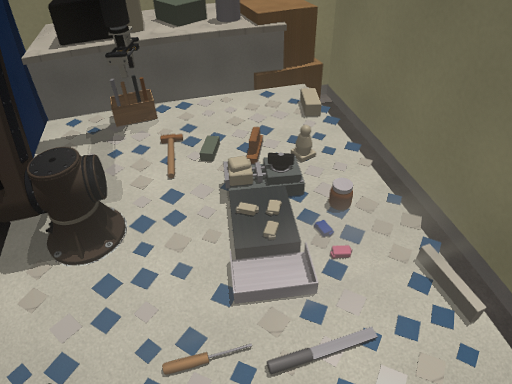

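Top view: vise plate at (268,198), chips (262,185), (262,207), (288,194). The trough is at (318,203), the scraper at (167,180) and the knob at (220,165). The blue and pink look-alikes sit at (284,153) and (309,150). Next I move over the scraper.

```bash
python3 -m creep '[[[0.16,0.08,0,0,1],[0.16,0.08,0,0,1],[0.16,0.08,0,0,1],[0.16,0.08,0,0,1],[0.16,0.08,0,0,1],[0.16,0.08,0,0,1],[0.16,0.08,0,0,1],[0.16,0.08,0,0,1]]]' | tail -3
python3 -m creep '[[[0.16,0.08,0,0,1],[0.16,0.08,0,0,1],[0.16,0.08,0,0,1],[0.16,0.08,0,0,1],[0.16,0.08,0,0,1],[0.16,0.08,0,0,1],[0.16,0.08,0,0,1],[0.16,0.08,0,0,1]]]' | tail -3
python3 -m creep '[[[0,0,0,0.078,1],[0,0,0,0.078,1],[0,0,0,0.078,1],[0,0,0,0.078,1],[0,0,0,0.078,1],[0,0,0,0.078,1],[0,0,0,0.078,1],[0,0,0,0.078,1]]]' | tail -3
python3 -m creep '[[[0,0,0,0.078,1],[0,0,0,0.078,1],[0,0,0,0.078,1],[0,0,0,0.078,1],[0,0,0,0.078,1],[0,0,0,0.078,1],[0,0,0,0,1],[0,0,0,0,1]]]' | tail -3
cat > b.py <<'E'
from h import *
np.set_printoptions(precision=3,suppress=True)
o=telemetry.get_obs(); print(o['clock'],o['joint_pos'],o['tool_pos'],o['orientation'])
ps={n:shot(n) for n in ('top','side','wrist')}
save(ps['wrist'],'w1.png'); w=ps['wrist']; print(w['C'])
for q in 'plate trough knob_grip scraper scraper_grip chip1_mid chip2_mid chip3_mid'.split():
    L=nets.landmark_of(w,q)[:3]
    print(q,[(np.round(d['uv']).tolist(),round(d['confidence'],2)) for d in L])
    for n in ('top','side'):
        M=nets.landmark_of(ps[n],q)
        if L and M: x,r=tri([ray(w,L[0]['uv']),ray(ps[n],M[0]['uv'])]); print('   tri',n,x,np.array(r))
E
python3 b.py
```

```text
force: [1.1, -0.2, -0.4]
opening: 0.0876
gripper_force: 0.0
force: [0.8, 0.7, -0.6]
opening: 0.0876
gripper_force: 0.0
force: [-0.5, -0.3, 0.1]
opening: 0.0876
gripper_force: 0.0
force: [0.4, -0.2, -0.5]
opening: 0.0873
gripper_force: 0.0
5.0667 [ 41.547  19.295  -1.157   0.002 -69.545 -64.202] [0.601 0.276 0.405] [-179.997    0.002 -112.654]
[[-0.923  0.366  0.118  0.57 ]
 [ 0.385  0.879  0.281  0.2  ]
 [-0.001  0.305 -0.952  0.384]
 [ 0.     0.     0.     1.   ]]
plate []
trough []
knob_grip []
scraper [([256.0, 156.0], 0.77)]
   tri top [0.594 0.265 0.026] [0.001 0.001]
   tri side [0.598 0.269 0.004] [0.004 0.004]
scraper_grip [([256.0, 174.0], 0.74)]
   tri top [ 0.411 -0.084  1.516] [0.059 0.059]
   tri side [0.596 0.28  0.059] [0.003 0.003]
chip1_mid []
chip2_mid []
chip3_mid []
```

View pics/w1.png

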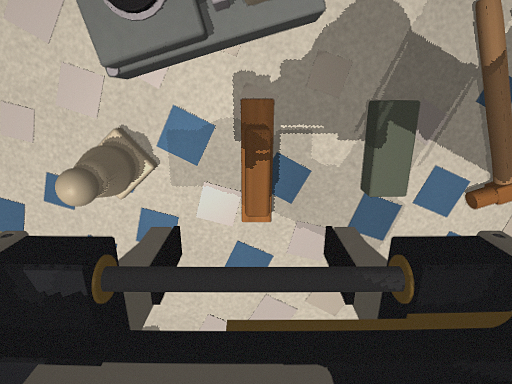

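The wrist view shows the scraper handle upright around column 256, rows 100–220. It is aligned with the tool and centred between the fingers, so I descend and grip.

```bash
python3 -m creep '[[[0,0,0.13,0,1],[0,0,0.13,0,1],[0,0,0.13,0,1],[0,0,0.13,0,1],[0,0,0.13,0,1],[0,0,0.13,0,1],[0,0,0.1,0,1],[0,0,0.05,0,1]]]' | tail -5
python3 -m creep '[[[0,0,0,0,0],[0,0,0,0,0],[0,0,0,0,0],[0,0,0,0,0],[0,0,0,0,0],[0,0,0,0,0],[0,0,0,0,0],[0,0,0,0,0]]]' 
python3 -m creep '[[[0,0,-0.13,0,0],[0,0,-0.13,0,0],[0,0,-0.13,0,0],[0,0,-0.13,0,0],[0,0,-0.13,0,0],[0,0,-0.1,0,0],[0,0,-0.1,0,0],[0,0,0,0,0]]]'
cat > c.py <<'E'
from h import *
np.set_printoptions(precision=3,suppress=True)
o=telemetry.get_obs(); print(o['clock'],o['joint_pos'],o['tool_pos'],o['orientation'])
p=shot('wrist'); save(p,'w2.png')
t=shot('top')
cv2.imwrite('pics/t2.png',cv2.resize(t['frame'][135:245,190:350,::-1],None,fx=5,fy=5,interpolation=cv2.INTER_CUBIC))
E
python3 c.py
```

```text
tool_pos: [0.6003, 0.2758, 0.2156]
orientation: [179.9, -0.2, -112.9]
force: [-0.8, -0.5, 0.7]
opening: 0.088
gripper_force: 0.0
clock: 7.75
tool_pos: [0.6011, 0.2764, 0.2191]
orientation: [-180.0, 0.0, -112.9]
force: [-0.1, 0.6, 0.1]
opening: 0.0396
gripper_force: 0.0
clock: 8.42
tool_pos: [0.6018, 0.2767, 0.3939]
orientation: [-179.8, 0.3, -112.8]
force: [0.4, -0.0, 1.2]
opening: 0.0002
gripper_force: 0.0
8.4167 [ 41.545  19.607  -2.167   0.089 -67.823 -64.426] [0.602 0.277 0.394] [-179.752    0.328 -112.847]
```

View pics/t2.png

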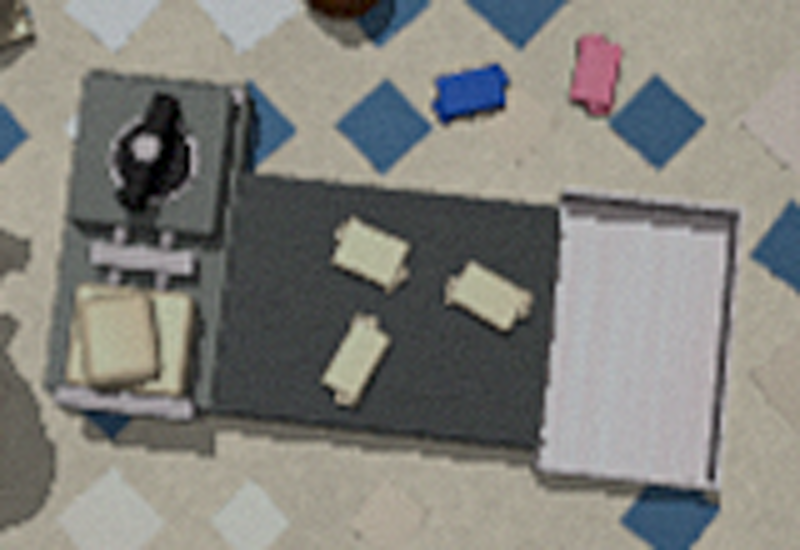

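The fingers close slowly, so I lifted before they had gripped. Crop: plate corners at (240,177), (560,207), (540,445) and (213,410); chips at (370,252), (490,295) and (357,360). The knob bar runs from (165,95) to (130,210). I reopen and re-measure.

```bash
python3 -m creep '[[[0,0,0,0,1],[0,0,0,0,1],[0,0,0,0,1],[0,0,0,0,1],[0,0,0,0,1],[0,0,0,0,1],[0,0,0,0,1],[0,0,0,0,1]]]'|tail -2
cat > d.py <<'E'
from h import *
np.set_printoptions(precision=3,suppress=True)
t=shot('top'); f=lambda u,v,z: at(t,(190+u/5-.4,135+v/5-.4),z)
c=np.array([f(240,177,.05),f(560,207,.05),f(540,445,.05),f(213,410,.05)]); print(c, 'ctr',c.mean(0))
e=lambda a,b:(np.linalg.norm(b-a),np.degrees(np.arctan2(*(b-a)[1::-1])))
print('sides',e(c[1],c[0]),e(c[2],c[3]),e(c[2],c[1]),e(c[3],c[0]))
print('chips',f(370,252,.06),f(490,295,.06),f(357,360,.06))
a,b=f(168,95,.128),f(132,210,.128); print('bar',a,b,e(a,b))
w=shot('wrist'); s=shot('side')
for q in ('scraper','scraper_grip'):
  L=nets.landmark_of(w,q); print(q,[(d['uv'],d['confidence']) for d in L][:2])
  if L: print(at(w,L[0]['uv'],0.0 if q=='scraper' else .06)[:2])
m=nets.masks_of(w,'scraper')[0]; g=m['region'].astype(np.uint8)
print(cv2.boundingRect(g),cv2.minAreaRect(np.argwhere(g)[:,::-1].astype(np.float32)),w['cx'])
k=[nets.landmark_of(x,'knob_grip') for x in (t,s)]
for a in k[0][:2]:
  for b in k[1][:2]: print('knob',a['uv'],b['uv'],*tri([ray(t,a['uv']),ray(s,b['uv'])]))
print(tool()[:3,3])
E
python3 d.py
```

```text
opening: 0.0484
gripper_force: 0.0
[[ 0.623  0.005  0.05 ]
 [ 0.597 -0.231  0.05 ]
 [ 0.422 -0.212  0.05 ]
 [ 0.451  0.026  0.05 ]] ctr [ 0.524 -0.103  0.05 ]
sides (np.float64(0.23784858764604624), np.float64(83.728126084144)) (np.float64(0.23966619817341245), np.float64(83.17920036645569)) (np.float64(0.17608831793938676), np.float64(-6.134838519124886)) (np.float64(0.17379723507497052), np.float64(-6.728623091639308))
chips [ 0.564 -0.09   0.06 ] [ 0.531 -0.178  0.06 ] [ 0.485 -0.08   0.06 ]
bar [0.668 0.05  0.128] [0.586 0.075 0.128] (np.float64(0.08558945205755708), np.float64(162.93497777748854))
scraper [([256.5, 159.6], 0.9)]
[0.595 0.273]
scraper_grip [([255.9, 173.4], 0.91)]
[0.597 0.275]
(240, 97, 36, 130) ((257.5, 161.5), (129.0, 35.0), 90.0) 252.36322512832763
knob [216.4, 165.2] [280.5, 158.5] [0.634 0.078 0.095] [np.float64(0.0007952002228530817), np.float64(0.0007952002228528944)]
knob [287.5, 194.6] [280.5, 158.5] [ 0.527 -0.172  0.285] [np.float64(0.026824127375292075), np.float64(0.02682412737529198)]
[0.601 0.276 0.389]
```

```bash
python3 -m creep '[[[0,0.01,0,0,1],[0,0.01,0,0,1],[0,0,0,0,1],[0,0,0.1,0,1],[0,0,0.15,0,1],[0,0,0.2,0,1],[0,0,0.2,0,1],[0,0,0.19,0,1]]]'|tail -5
python3 -m creep '[[[0,0,0,0,1],[0,0,0,0,0],[0,0,0,0,0],[0,0,0,0,0],[0,0,0,0,0],[0,0,0,0,0],[0,0,0,0,0],[0,0,0,0,0]]]'|tail -5
python3 -m creep '[[[0,0,0,0,0],[0,0,0,0,0],[0,0,0,0,0],[0,0,0,0,0],[0,0,0,0,0],[0,0,0,0,0],[0,0,0,0,0],[0,0,0,0,0]]]'
```

```text
tool_pos: [0.5971, 0.2778, 0.2194]
orientation: [-180.0, 0.1, -112.9]
force: [0.8, -0.0, -0.5]
opening: 0.0879
gripper_force: 0.0
tool_pos: [0.5975, 0.278, 0.2216]
orientation: [-180.0, 0.1, -112.9]
force: [0.2, 0.5, 0.8]
opening: 0.0465
gripper_force: 0.0
clock: 11.58
tool_pos: [0.5973, 0.278, 0.2206]
orientation: [180.0, -0.0, -112.9]
force: [-2.7, -0.0, 1.7]
opening: 0.0281
gripper_force: 30.0
```

```bash
python3 -m creep '[[[0,0,-0.05,0,0],[0,0,-0.1,0,0],[0,0,-0.13,0,0],[0,0,-0.13,0,0],[0,0,-0.13,0,0],[0,0,-0.13,0,0],[0,0,-0.1,0,0],[0,0,-0.03,0,0]]]'|tail -5
python3 -m creep '[[[0.1,-0.02,0,0,0],[0.16,-0.03,0,0,0],[0.16,-0.03,0,0,0],[0.16,-0.04,0,0,0],[0.16,-0.04,0,0,0],[0.16,-0.03,0,0,0],[0.16,-0.03,0,0,0],[0.16,-0.03,0,0,0]]]'|tail -5
python3 -m creep '[[[0.16,-0.03,0,0,0],[0.08,-0.02,0,0,0],[0,0,0,0.07,0],[0,0,0,0.07,0],[0,0,0,0.07,0],[0,0,0,0.07,0],[0,0,0,0.07,0],[0,0,0,0.07,0]]]'|tail -5
python3 -m creep '[[[0,0,0,0.07,0],[0,0,0,0.07,0],[0,0,0,0.07,0],[0,0,0,0.07,0],[0,0,0,0.07,0],[0,0,0,0.047,0],[0,0,0,0,0],[0,0,0,0,0]]]'
cat > e.py <<'E'
from h import *
o=telemetry.get_obs(); print(o['clock'],o['joint_pos'],o['tool_pos'],o['orientation'])
w=shot('wrist');save(w,'w3.png')
E
python3 e.py
```

```text
tool_pos: [0.598, 0.278, 0.385]
orientation: [-179.8, 0.3, -112.9]
force: [0.5, 0.2, -1.6]
opening: 0.0282
gripper_force: 30.0
tool_pos: [0.5476, 0.0321, 0.3797]
orientation: [179.9, -0.0, -112.9]
force: [0.7, -1.1, -2.8]
opening: 0.0282
gripper_force: 30.0
tool_pos: [0.5387, -0.0146, 0.3797]
orientation: [180.0, -0.1, -151.0]
force: [-0.2, 0.7, -3.3]
opening: 0.0277
gripper_force: 30.0
clock: 14.25
tool_pos: [0.5389, -0.0145, 0.3799]
orientation: [-180.0, -0.1, 173.7]
force: [0.5, -0.3, -2.7]
opening: 0.0279
gripper_force: 30.0
14.25 [ 1.92955077e+01  8.84188673e+00 -1.85539767e+01 -1.74230872e-02
 -6.26716642e+01 -1.15564055e+02] [ 0.53887476 -0.01449417  0.37993921] [-1.79984815e+02 -6.75931498e-02  1.73723436e+02]
```

View pics/w3.png

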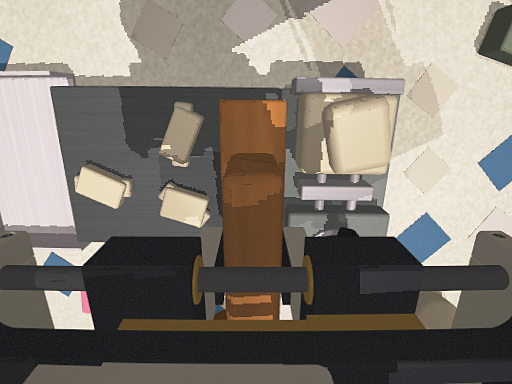

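The scraper hangs squarely over the plate. The chips are at (182,133), (103,186) and (186,204), the plate's -y edge runs (52,88)–(77,235), and the stone is at (345,135). Next I check the vise frame from this view.

```bash
cat > f.py <<'E'
from h import *
np.set_printoptions(precision=4,suppress=True)
w=shot('wrist')
for uv,z in (((52,88),.05),((77,235),.05),((120,87),.05),((215,88),.05),((182,133),.059),((103,186),.059),((186,204),.06),((283,90),.05),((297,170),.05)):
    X=at(w,uv,z); d=X[:2]-[.5285,-.063]; a=np.radians(-6.4); print(uv,X[:2],'vise',d@[np.cos(a),np.sin(a)],d@[-np.sin(a),np.cos(a)])
E
python3 f.py
```

```text
(52, 88) [ 0.4238 -0.2105] vise -0.08763813742588147 -0.15827186736554988
(77, 235) [ 0.5902 -0.2331] vise 0.08027236211828816 -0.16212626929925866
(120, 87) [ 0.4315 -0.1393] vise -0.08787937415879864 -0.08660383434734432
(215, 88) [ 0.4437 -0.0425] vise -0.08654695040457769 0.010927646915217918
(182, 133) [ 0.484  -0.0818] vise -0.0421048037858324 -0.023684097578788275
(103, 186) [ 0.5311 -0.1794] vise 0.015540189053935166 -0.11535446606744353
(186, 204) [ 0.5615 -0.0913] vise 0.03592324533420472 -0.024488082908060607
(283, 90) [0.4532 0.0262] vise -0.08478629175971182 0.08028082114122458
(297, 170) [0.5386 0.0351] vise -0.0008620002410479853 0.0986251835771621
```

```bash
python3 -m creep '[[[0,0,0.08,0,0],[0,0,0.1,0,0],[0,0,0.1,0,0],[0,0,0.1,0,0],[0,0,0.08,0,0],[0,0,0.05,0,0],[0,0,0.03,0,0],[0,0,0,0,0]]]'
```

```text
clock: 15.02
tool_pos: [0.539, -0.0144, 0.2717]
orientation: [-180.0, -0.1, 173.6]
force: [0.3, 0.4, -3.0]
opening: 0.0275
gripper_force: 30.0
```

```bash
python3 -m creep '[[[0,-0.03,0,0,0],[0,-0.05,0,0,0],[0,-0.05,0,0,0],[0,-0.05,0,0,0],[0,-0.05,0,0,0],[0,-0.05,0,0,0],[0,-0.05,0,0,0],[0,-0.05,0,0,0]]]'|tail -5
python3 -m creep '[[[0,-0.05,0,0,0],[0,-0.05,0,0,0],[0,-0.05,0,0,0],[0,-0.05,0,0,0],[0,-0.05,0,0,0],[0,-0.05,0,0,0],[0,-0.05,0,0,0],[0,-0.05,0,0,0]]]'|tail -5
python3 -m creep '[[[0,-0.05,0,0,0],[0,-0.05,0,0,0],[0,-0.05,0,0,0],[0,-0.05,0,0,0],[0,-0.05,0,0,0],[0,-0.02,0,0,0],[0,0,0,0,0],[0,0,0,0,0]]]'
cat > g.py <<'E'
from h import *
import sys
o=telemetry.get_obs(); print(o['clock'],o['joint_pos'],o['tool_pos'],o['orientation'])
w=shot('wrist'); t=shot('top')
a=w['frame'][:300,:,::-1]; b=cv2.resize(t['frame'][140:240,200:355,::-1],(512,330),interpolation=cv2.INTER_CUBIC)
cv2.imwrite('pics/%s.png'%sys.argv[1],np.vstack([a,b])[:600])
E
python3 g.py m4
```

```text
tool_pos: [0.5307, -0.091, 0.2729]
orientation: [180.0, 0.0, 173.6]
force: [0.7, 1.8, -1.8]
opening: 0.0278
gripper_force: 30.0
tool_pos: [0.5215, -0.1704, 0.2726]
orientation: [-180.0, -0.0, 173.6]
force: [-0.6, 1.2, -3.3]
opening: 0.0279
gripper_force: 30.0
clock: 17.02
tool_pos: [0.5156, -0.2234, 0.2726]
orientation: [180.0, -0.0, 173.5]
force: [-0.6, 0.1, -2.5]
opening: 0.0277
gripper_force: 30.0
17.0167 [-3.46718583e+00  1.70181496e+01 -2.35571796e+01 -6.49354443e-03
 -4.94359927e+01 -9.29842978e+01] [ 0.51558231 -0.22337246  0.27255236] [ 1.79995664e+02 -1.15635347e-02  1.73544294e+02]
```

View pics/m4.png

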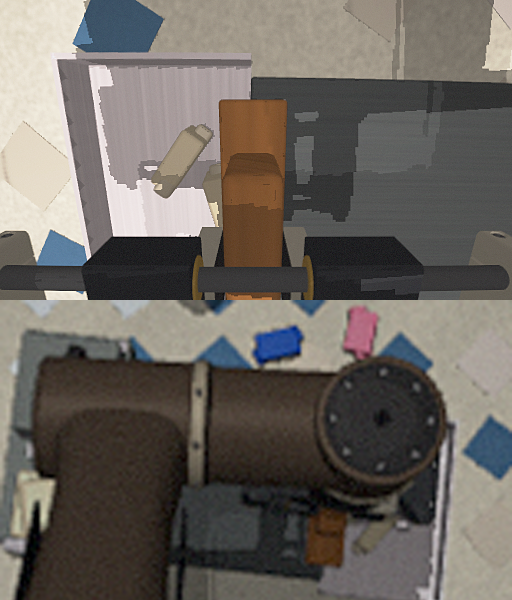

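One chip is seen in the trough at (183,160) and the plate is clear behind the scraper. I lift and back off to see the others.

```bash
python3 -m creep '[[[0,0,-0.1,0,0],[0,0,-0.15,0,0],[0,0.1,-0.15,0,0],[0,0.15,-0.1,0,0],[0,0.15,0,0,0],[0,0.1,0,0,0],[0,0,0,0,0],[0,0,0,0,0]]]'|tail -5
python3 g.py m5
```

```text
tool_pos: [0.5269, -0.1222, 0.3729]
orientation: [180.0, 0.0, 173.8]
force: [0.1, -0.2, -2.7]
opening: 0.0281
gripper_force: 30.0
17.7833 [ 7.70518689e+00  9.31386342e+00 -1.89567315e+01 -1.00022485e-02
 -6.17016487e+01 -1.03945299e+02] [ 0.52689283 -0.12222924  0.37292062] [1.79984761e+02 2.48150553e-02 1.73755145e+02]
```

View pics/m5.png

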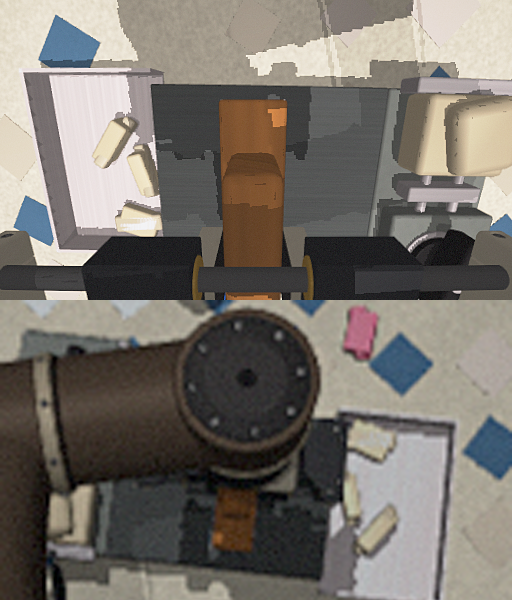

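All three chips lie in the trough (wrist picture (115,140), (145,170) and (138,220)). I verify their heights by triangulation.

```bash
cat > k.py <<'E'
from h import *
np.set_printoptions(precision=3,suppress=True)
ps=[shot(n) for n in('wrist','top','side')]; a=np.radians(-6.6)
D=[{} for _ in ps]
for i,p in enumerate(ps):
  for q in('chip1_mid','chip2_mid','chip3_mid'):
    for d in nets.landmark_of(p,q):
      if d['confidence']>.3: D[i][tuple(np.round(d['uv'],0))]=1
  print([tuple(map(float,k)) for k in D[i]])
for i,j in((0,1),(0,2),(1,2)):
  for u in D[i]:
    for v in D[j]:
      x,r=tri([ray(ps[i],u),ray(ps[j],v)])
      d=x[:2]-[.5285,-.063]; V=[d@[np.cos(a),np.sin(a)],d@[-np.sin(a),np.cos(a)]+.2275]
      if max(r)<.006 and -.02<x[2]<.12: print(i,j,u,v,'trough',np.array(V),'z',x[2])
E
python3 k.py
```

```text
[(146.0, 173.0), (144.0, 220.0), (141.0, 218.0)]
[(312.0, 148.0), (306.0, 201.0), (256.0, 197.0), (313.0, 180.0), (314.0, 213.0)]
[(341.0, 250.0), (323.0, 226.0), (276.0, 258.0), (257.0, 214.0), (298.0, 265.0), (261.0, 269.0), (169.0, 158.0)]
0 1 (np.float64(146.0), np.float64(173.0)) (np.float64(306.0), np.float64(201.0)) trough [0.002 0.045] z 0.03611869651556221
0 1 (np.float64(144.0), np.float64(220.0)) (np.float64(313.0), np.float64(180.0)) trough [0.087 0.018] z -0.013411507662395005
0 1 (np.float64(141.0), np.float64(218.0)) (np.float64(313.0), np.float64(180.0)) trough [0.084 0.017] z -0.010289518854284191
0 2 (np.float64(146.0), np.float64(173.0)) (np.float64(276.0), np.float64(258.0)) trough [0.014 0.039] z 0.017064651918119865
0 2 (np.float64(144.0), np.float64(220.0)) (np.float64(298.0), np.float64(265.0)) trough [0.077 0.022] z -0.0010139110212209633
0 2 (np.float64(141.0), np.float64(218.0)) (np.float64(298.0), np.float64(265.0)) trough [0.075 0.019] z 0.0014834087726180872
1 2 (np.float64(312.0), np.float64(148.0)) (np.float64(341.0), np.float64(250.0)) trough [0.201 0.037] z 0.01923889550933121
1 2 (np.float64(256.0), np.float64(197.0)) (np.float64(257.0), np.float64(214.0)) trough [-0.006  0.23 ] z 0.0035220862683365836
1 2 (np.float64(313.0), np.float64(180.0)) (np.float64(298.0), np.float64(265.0)) trough [0.08  0.021] z -0.0004226791142903076
```

```bash
python3 -m creep '[[[0,0,-0.1,0,0],[-0.01,0.1,0,0,0],[-0.01,0.16,0,0,0],[-0.01,0.16,0,0,0],[-0.01,0.16,0,0,0],[-0.01,0.16,0,0,0],[-0.01,0.16,0,0,0],[-0.01,0.16,0,0,0]]]'|tail -5
python3 -m creep '[[[-0.01,0.16,0,0,0],[-0.01,0.16,0,0,0],[-0.01,0.16,0,0,0],[-0.01,0.16,0,0,0],[-0.01,0.16,0,0,0],[-0.01,0.16,0,0,0],[0,0.17,0,0,0],[0,0,0,0,0]]]'|tail -5
python3 -m creep '[[[0,0,0,-0.07,0],[0,0,0,-0.07,0],[0,0,0,-0.07,0],[0,0,0,-0.07,0],[0,0,0,-0.07,0],[0,0,0,-0.07,0],[0,0,0,-0.07,0],[0,0,0,-0.07,0]]]'|tail -5
python3 -m creep '[[[0,0,0,-0.07,0],[0,0,0,-0.07,0],[0,0,0,-0.07,0],[0,0,0,-0.05,0],[0,0,0,0,0]]]'
```

```text
tool_pos: [0.5644, 0.087, 0.3928]
orientation: [180.0, 0.0, 173.6]
force: [1.1, -0.5, -2.8]
opening: 0.0276
gripper_force: 30.0
tool_pos: [0.602, 0.314, 0.3915]
orientation: [180.0, 0.0, 173.8]
force: [0.7, 0.1, -3.5]
opening: 0.0276
gripper_force: 30.0
tool_pos: [0.6016, 0.3087, 0.3924]
orientation: [180.0, -0.0, -135.7]
force: [-0.5, -0.3, -2.8]
opening: 0.0276
gripper_force: 30.0
clock: 20.9
tool_pos: [0.6016, 0.3086, 0.3924]
orientation: [180.0, -0.0, -112.4]
force: [0.0, -0.1, -3.3]
opening: 0.0279
gripper_force: 30.0
```

```bash
python3 -m creep '[[[0,0,0.1,0,0],[0,0,0.16,0,0],[0,0,0.16,0,0],[0,0,0.16,0,0],[0,0,0.13,0,0],[0,0,0.1,0,0],[0,0,0.04,0,0],[0,0,0,0,0]]]'
```

```text
clock: 21.57
tool_pos: [0.6012, 0.3085, 0.2215]
orientation: [179.9, -0.2, -112.7]
force: [-0.1, -0.5, -2.2]
opening: 0.0281
gripper_force: 30.0
```

```bash
python3 -m creep '[[[0,0,0.006,0,0],[0,0,0,0,0],[0,0,0,0,0.5],[0,0,0,0,1],[0,0,0,0,1],[0,0,0,0,1],[0,0,0,0,1],[0,0,0,0,1]]]'
python3 -m creep '[[[0,0,0,0,1],[0,0,0,0,1],[0,0,-0.05,0,1],[0,0,-0.1,0,1],[0,0,-0.15,0,1],[0,0,-0.2,0,1],[0,0,-0.2,0,1],[0,0,-0.15,0,1]]]'
```

```text
clock: 22.23
tool_pos: [0.6017, 0.3087, 0.2217]
orientation: [-180.0, 0.0, -112.6]
force: [-0.3, -0.0, -0.1]
opening: 0.0629
gripper_force: 0.0
clock: 22.9
tool_pos: [0.6017, 0.3085, 0.3962]
orientation: [-179.9, 0.2, -112.6]
force: [1.1, 1.0, 0.9]
opening: 0.0874
gripper_force: 0.0
```

```bash
python3 -m creep '[[[0.13,-0.074,0,0,1],[0.13,-0.074,0,0,1],[0.13,-0.074,0,0,1],[0.13,-0.074,0,0,1],[0.13,-0.074,0,0,1],[0.13,-0.074,0,0,1],[0.13,-0.074,0,0,1],[0.13,-0.074,0,0,1]]]'|tail -5
python3 -m creep '[[[0,0,0,-0.076,1],[0,0,0,-0.076,1],[0,0,0,-0.076,1],[0,0,0,-0.076,1],[0,0,0,-0.076,1],[0,0,0,-0.076,1],[0,0,0,-0.076,1],[0,0,0,-0.076,1]]]'|tail -5
python3 -m creep '[[[0,0,0,-0.076,1],[0,0,0,-0.076,1],[0,0,0,-0.076,1],[0,0,0,-0.076,1],[0,0,0,-0.076,1],[0,0,0,-0.076,1],[0,0,0,0,1],[0,0,0,0,1]]]'
cat > l.py <<'E'
from h import *
np.set_printoptions(precision=3,suppress=True)
w=shot('wrist'); s=shot('side');t=shot('top');save(w,'w6.png')
K=[(n,p,nets.landmark_of(p,'knob_grip')) for n,p in(('w',w),('s',s),('t',t))]
for n,p,L in K:
  for d in L[:2]: print(n,d['uv'],d['confidence'],at(p,d['uv'],.112))
for i,j in((0,1),(0,2)):
  if K[i][2] and K[j][2]: print(tri([ray(K[i][1],K[i][2][0]['uv']),ray(K[j][1],K[j][2][0]['uv'])]))
for n,p in (('s',s),('w',w),('t',t)): print([ (d['uv'],d['confidence']) for d in nets.landmark_of(p,'scraper')[:2]])
print(tool())
E
python3 l.py
```

```text
tool_pos: [0.6308, 0.0696, 0.3925]
orientation: [-180.0, 0.0, -112.6]
force: [0.8, 0.4, -0.6]
opening: 0.0875
gripper_force: 0.0
tool_pos: [0.6308, 0.071, 0.3924]
orientation: [-180.0, -0.0, -57.5]
force: [1.2, -0.6, -0.1]
opening: 0.0878
gripper_force: 0.0
clock: 24.9
tool_pos: [0.6309, 0.0711, 0.3921]
orientation: [-180.0, -0.0, -17.1]
force: [0.6, -0.3, 0.4]
opening: 0.0874
gripper_force: 0.0
w [262.9, 184.0] 0.97 [0.634 0.06  0.112]
s [279.1, 156.6] 0.68 [0.627 0.067 0.112]
t [216.9, 165.0] 0.42 [0.631 0.074 0.112]
(array([0.63 , 0.062, 0.113]), [np.float64(0.004685989553415789), np.float64(0.004685989553415771)])
(array([0.632, 0.067, 0.111]), [np.float64(0.0072273527035326916), np.float64(0.007227352703532713)])
[([256.7, 145.2], 0.64), ([261.0, 268.0], 0.29)]
[([100.7, 228.3], 0.69)]
[([154.1, 222.4], 0.57), ([161.0, 177.6], 0.56)]
[[ 0.957 -0.29  -0.     0.631]
 [-0.29  -0.957 -0.     0.071]
 [-0.     0.    -1.     0.391]
 [ 0.     0.     0.     1.   ]]
```

View pics/w6.png

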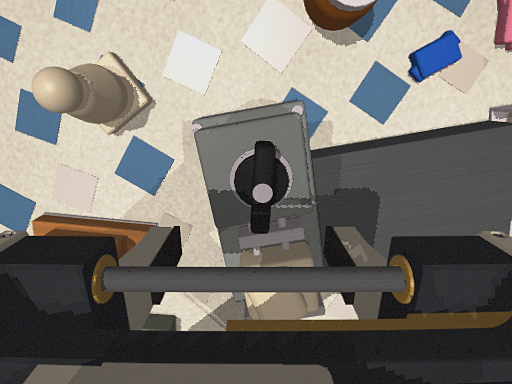

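The bar runs about (264,143)–(260,232) in the wrist picture, nearly along tool x, with the hub centre at about (262,182). I compute its centre and angle.

```bash
cat > n.py <<'E'
from h import *
np.set_printoptions(precision=4,suppress=True)
w=shot('wrist'); T=tool()
a,b=at(w,(264,143),.128),at(w,(260.5,231),.128); print(a,b,np.linalg.norm(a-b),np.degrees(np.arctan2(*(a-b)[1::-1])))
g=w['frame'].astype(int).sum(2)[130:240,225:300]
m=(g<110).astype(np.uint8); n,l,st,c=cv2.connectedComponentsWithStats(m); print(st[1:],c[1:]+[225,130])
for X in ((a+b)/2,at(w,(262.9,184),.112)): print(X,'tool',np.linalg.inv(T)@np.append(X,1))
for d in nets.landmark_of(w,'knob_grip')[:1]: print(d)
E
python3 n.py
```

```text
[0.6734 0.0481 0.128 ] [0.5959 0.074  0.128 ] 0.08171932457234742 -18.44291895818076
[[   9   11   55   93 2086]
 [  37   23    1    1    1]
 [  39   22    1    2    2]
 [  35   24    1    1    1]
 [  35   27    1    1    1]
 [  37   27    2    4    4]
 [  39   31    1    1    1]
 [  20   32    4    2    6]
 [  37   32    1    1    1]
 [  21   35    2    1    2]
 [  24   35    2    2    3]
 [  19   36    1    1    1]
 [  36   36    1    1    1]
 [  22   38    1    1    1]
 [  35   39    2    2    2]
 [  34   46    1    1    1]] [[261.8408 186.5566]
 [262.     153.    ]
 [264.     152.5   ]
 [260.     154.    ]
 [260.     157.    ]
 [262.25   158.5   ]
 [264.     161.    ]
 [246.8333 162.6667]
 [262.     162.    ]
 [246.5    165.    ]
 [249.6667 165.6667]
 [244.     166.    ]
 [261.     166.    ]
 [247.     168.    ]
 [260.5    169.5   ]
 [259.     176.    ]]
[0.6347 0.061  0.128 ] tool [0.0065 0.0086 0.2634 1.    ]
[0.6343 0.0599 0.112 ] tool [0.0065 0.0098 0.2794 1.    ]
{'uv': [264.0, 183.5], 'confidence': 0.67}
```

```bash
python3 -m creep '[[[0.03,0.045,0,0.014,1],[0,0,0.1,0,1],[0,0,0.1,0,1],[0,0,0.08,0,1],[0,0,0.02,0,1],[0,0,0,0,1]]]'
cat > q.py <<'E'
from h import *
np.set_printoptions(precision=4,suppress=True)
w=shot('wrist'); T=tool(); print(T)
for d in nets.landmark_of(w,'knob_grip')[:2]: X=at(w,d['uv'],.112); print(d,X,'tool',np.linalg.inv(T)@np.append(X,1))
save(w,'w7.png')
E
python3 q.py
```

```text
clock: 25.95
tool_pos: [0.6339, 0.0603, 0.3302]
orientation: [179.9, 0.1, -18.2]
force: [1.0, -0.5, 1.0]
opening: 0.0876
gripper_force: 0.0
[[ 0.9504 -0.3112 -0.0005  0.6343]
 [-0.3112 -0.9504 -0.0006  0.0605]
 [-0.0003  0.0007 -1.      0.3315]
 [ 0.      0.      0.      1.    ]]
{'uv': [252.5, 214.8], 'confidence': 0.91} [0.6342 0.0598 0.112 ] tool [0.0002 0.0005 0.2195 1.    ]
```

View pics/w7.png

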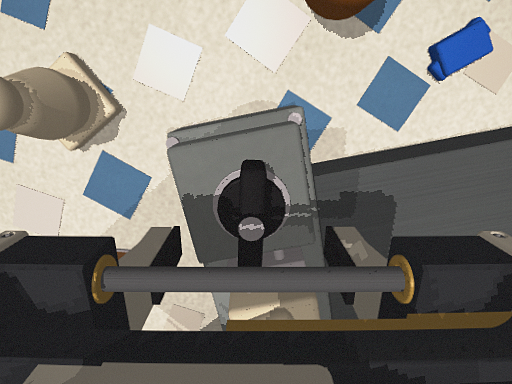

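The bar stands upright at column 252, centred between the fingers and within 1 mm of the tool axis. I descend and grip.

```bash
python3 -m creep '[[[0,0,0.06,0,1],[0,0,0.08,0,1],[0,0,0.08,0,1],[0,0,0.06,0,1],[0,0,0,0,0],[0,0,0,0,0],[0,0,0,0,0],[0,0,0,0,0]]]'
python3 -m creep '[[[0,0,0,0,0],[0,0,0,0,0],[0,0,0,0,0],[0,0,0,0,0],[0,0,0,0,0],[0,0,0,0,0],[0,0,0,0,0],[0,0,0,0,0]]]'
python3 -m creep '[[[0,0,0,0,0],[0,0,0,0,0],[0,0,0,0,0],[0,0,0,0,0],[0,0,0,0,0],[0,0,0,0,0]]]'
```

```text
clock: 26.72
tool_pos: [0.6346, 0.0609, 0.2766]
orientation: [-179.9, -0.1, -18.1]
force: [0.7, 0.4, -0.2]
opening: 0.0665
gripper_force: 0.0
clock: 27.38
tool_pos: [0.634, 0.0609, 0.2755]
orientation: [-180.0, 0.0, -18.1]
force: [-0.2, 0.5, -0.2]
opening: 0.018
gripper_force: 29.8
clock: 27.88
tool_pos: [0.634, 0.0609, 0.2754]
orientation: [-180.0, 0.0, -18.1]
force: [-1.0, 3.1, 1.5]
opening: 0.0177
gripper_force: 29.8
```

```bash
python3 -m creep '[[[0,0,0,0.05,0],[0,0,0,0.05,0],[0,0,0,0.05,0],[0,0,0,0.05,0],[0,0,0,0.05,0],[0,0,0,0.05,0],[0,0,0,0.05,0],[0,0,0,0.05,0]]]'
python3 -m creep '[[[0,0,0,0.05,0],[0,0,0,0.05,0],[0,0,0,0.05,0],[0,0,0,0.05,0],[0,0,0,0.05,0],[0,0,0,0.05,0],[0,0,0,0.05,0],[0,0,0,0,0]]]'
python3 -c "
from h import *
print(telemetry.get_obs())"
```

```text
clock: 28.55
tool_pos: [0.6332, 0.0595, 0.2754]
orientation: [179.8, -0.0, -54.3]
force: [-5.3, -4.7, 4.6]
opening: 0.0179
gripper_force: 30.0
clock: 29.22
tool_pos: [0.6318, 0.0589, 0.2754]
orientation: [179.6, -0.1, -86.0]
force: [-12.6, -5.2, 8.6]
opening: 0.018
gripper_force: 30.0
{'clock': 29.2167, 'joint_pos': array([ 2.29241129e+01,  2.29725138e+01, -1.37840419e+01,  2.42893560e-02,
       -5.36443355e+01, -1.89021598e+01]), 'qvel': array([-0.07908339, -0.06908597, -0.0536892 ,  0.04768275,  0.13733681,
        6.60360358]), 'tau': array([  2.79044151, -52.13820934,  29.25066769,   6.01705804,
         4.27225962,  -1.17140058]), 'tool_pos': array([0.63184004, 0.05889197, 0.27539169]), 'orientation': array([ 1.79627029e+02, -1.48280698e-01, -8.59630972e+01]), 'force': array([-12.60659264,  -5.23195845,   8.55962088]), 'moment': array([-1.61467214,  3.88925708, -0.17039655]), 'gripper_force': 29.95413511991501, 'opening': 0.017955725469495847}
```

```bash
python3 -m creep '[[[0,0,0,0,0],[0,0,0,0,0],[0,0,0,0,1],[0,0,0,0,1],[0,0,0,0,1],[0,0,0,0,1],[0,0,0,0,1],[0,0,0,0,1]]]'|tail -3
python3 -m creep '[[[0,0,0,0,1],[0,0,0,0,1],[0,0,-0.1,0,1],[0,0,-0.15,0,1],[0,0,-0.15,0,1],[0,0,-0.15,0,1],[0,0,0,0,1],[0,0,0,0,1]]]'|tail -3
python3 g.py m8
```

```text
force: [-0.1, -0.3, -0.3]
opening: 0.0524
gripper_force: 0.0
force: [-0.7, -0.3, -0.6]
opening: 0.0875
gripper_force: 0.0
30.55 [ 2.30006847e+01  1.75699744e+01 -5.89995775e+00  1.16681424e-02
 -6.62736193e+01 -1.86062903e+01] [0.63440362 0.06089184 0.38779466] [-1.79753540e+02  7.16795356e-02 -8.56007804e+01]
```

View pics/m8.png

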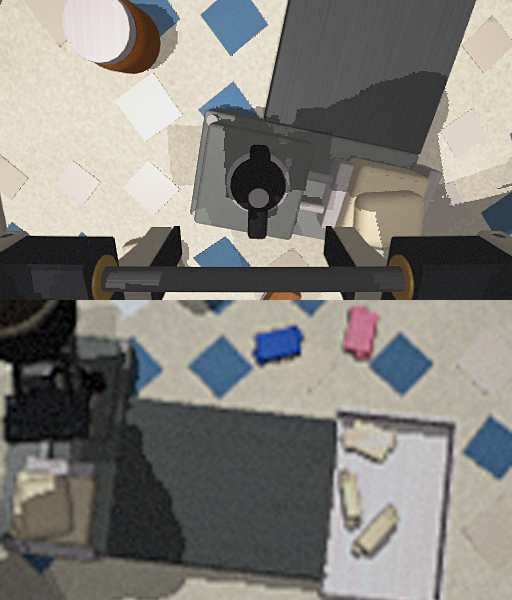

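The knob bar stays at about -86° (about 1.38 rad, past the detent). The plate is clear and all three chips are in the trough. The scraper was let go standing on the bench, so I hand in.

```bash
python3 -c "
from plant import workorder
print(workorder.close_job())"
```

```text
the job is handed in; nothing more can be done
None
```

The job is handed in at about 31 s of the 64 s limit: all three chips are in the trough, the scraper was set down and let go on the bench clear of the vise, and the knob is past its detent at about 1.38 rad; the hand-in returned no verdict.

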